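# Release the ratchet clamp

## Robot

A 6-joint arm with a two-finger parallel gripper is mounted at the origin on the work surface. World frame = base frame: x ahead of the robot, y to its left, z up, the work surface at z = 0. Lengths are in m, angles in rad, forces in N, time in s.
With the tool pointing down it reaches from about 0.35 to 0.975 m from the base axis. Payload 4.9 kg.
Tool frame: the origin (TCP) lies at the very end of the fingers, on their centre line; the grasp point (between the pads) lies 19 mm behind it; x points along the fingers, y is the direction in which the jaws open and shut, and the axes are right-handed (so a half turn about x gives the same grasp; the last joint's range is limited). The gripper opens to 85 mm and grips with 20 to 120 N. Pads are 22 mm wide; open, the fingers measure 114 mm over their backs; the gripper's body (76 mm by 85 mm) begins 54 mm behind the grasp point. The pads swing forward as they close: fully open they stand 13 mm farther back than shut.
Start: joints at [-1.397, 0.053, 1.613, -0, 1.476, -0.119], TCP at [0.18, -0.598, 0.231] pointing down, gripper open.
Joint ranges: [-3.01, 3.01], [-1.01, 2.22], [0.06, 2.58], [-1.02, 4.17], [0.09, 2.62], [-3.14, 3.14]. Speed limits (rad/s): [2.57, 2.57, 3.14, 3.14, 3.14, 3.14].

## Interface

Orientations are given as a rotation vector (axis times angle).
In Python, from station import ctrl, get_image, calibration, finish_job, search_frame, cut_out, mark_of gives the robot as it stands. The module is installed in compiled form; this text tells all that it offers.
- The arm moves only by the tool arm_command, never from a script. Its argument "plan" is a list that holds one entry, the list of rows, each a list of 7 numbers: the shift along the tool's x, y, z in m, then the turn, a rotation vector about the tool's x, y, z in degrees, then the finger opening in m, from 0 to 0.0854. A call has 1 to 20 rows; each row shifts and turns the pose as measured when the row begins, along the tool's axes as they then stand; what a row does not reach is not made up. A row lasts 1/12 s, in which the tool goes at most 41.7 mm and 7.16 degrees, less where a joint would pass 70% of its speed; a pose out of reach is approached as far as the arm can. A call with a gripper value outside its range is refused whole. The fingers move at their own pace and stop on an object; "squeeze" is the grip in N (left out, the last holds). Time passes only in rows, so rows that do not move let the fingers close. It gives the time, the measured TCP pose, the force and the opening at its end, in the units of the state.
- ctrl.get_obs(): the state, without advancing time (a new reading comes with each control period).
- get_image(name): name is "scene" or "side" or "wrist"; returns the picture (384x512x3 uint8, red, green, blue); there is no depth.
- calibration(name): a dict with "fx", "fy", "cx", "cy" (pixels), "cam_to_world" (4x4, takes a point from camera to world coordinates); the wrist camera has in their place "hand_eye" (4x4, takes a point from camera to tool coordinates, whose origin is the TCP and whose axes are the tool frame's). Camera axes: x right, y down, z forward; pixel columns grow to the right and rows downward; lengths in m; the calibration is good to about 2 mm. A picture is of the moment at which its call begins: read the wrist's pose just before it. calibration takes no time and is no camera call.
- finish_job(): hands the job in, once; it reports no verdict.
Trained networks look in the newest picture that a camera, given by its name, has taken for a name from the list of things; names that differ only in an ending like _2 or _b are one class to them, and where a whole thing is asked for, a point or a joint stands for the part that bears it (a point fixed in the world has none). Each returns a list of dicts, best first, with "conf" (0 to 1); they miss things now and then, are a little off and sometimes report something else, mostly with a low value. They report only what shows in the picture. A call takes as long as a camera call.
- search_frame(camera, thing): "at" ([x, y, z] in m, in the coordinates of the camera as it stood for that picture, good to about 4 mm: the middle of the surface that is visible of it).
- cut_out(camera, thing): "mask" (384x512 bool, what is visible of it).
- mark_of(camera, thing): "at" ([x, y, z] in m, in the coordinates of the camera as it stood for that picture, good to about 4 mm: a listed point, or the origin of a listed thing).
The state is a dict: "t": time; "q": joint angles; "dq": joint speeds; "effort": joint torques, N m; "tool_pos": TCP position; "tool_rot": TCP orientation; "contact_force": force on the tool from outside, world axes, zero at the start; "wrist_torque": the same for the moment, N m; "opening": finger opening in m.
Only numpy, scipy, OpenCV 4.12 (cv2) and the standard library are available. Lean on these libraries where they do the work, as an engineer would, in place of code of your own. Each camera call takes 0.05 s, during which the arm holds its last target. There are 200 camera calls.

## Task

Open the ratchet plate clamp: lift the red pawl clear of the toothed wheel, then wind the wheel backward (clockwise from above) by its red knob until the jaw comes up firmly, but not hard, against its stop screw. Then lower the pawl gently back onto the teeth and let go, with the jaw still against the stop, never forcing wheel and pawl against each other, and leaving everything else where it lies.

Things in the scene. Friction and masses are not known exactly. Their poses are not given: they have to be found in the camera images.
- clamp: blue base plate of the ratchet clamp, bolted down, 210x400x12 mm. Origin on the wheel's upright axis, at bench level; z up. In this frame (called CF below, mm) the jaw slides along y and the pawl lies on the -x side of the wheel
- wheel: steel ratchet wheel lying flat, 124 mm across, top at 40 mm, with 16 upright saw teeth on it, 8 mm high, 42 to 62 mm from the axis. Origin on the axis at bench level, z up. Backward is clockwise from above; with the pawl down it cannot turn backward. It is stiff (about 3.5 N at the knob) and stays where it is left
- wheel_hub (a point): wheel's axis, 60 mm up, where the crank arm sits. The knob starts 55 degrees counter-clockwise of CF +x and, going backward, sweeps the far (CF +x) side. 1 rad backward draws the jaw 22 mm towards CF -y
- knob_grip (a point): centre (89 mm up) of the red crank knob: upright round post 24 mm thick, 46 mm high, its foot 65 mm above the bench, 72 mm from the wheel's axis; it spins freely on its pin, so a hand need not turn with it. Pushing backward with the pawl down must stay under 20 N
- pawl: red pawl lever. Origin on its hinge, at (-52, 70, 44) CF; hinge axis along CF x. When down, the lever runs towards CF -y. It swings upward about the hinge, up to 1.5 rad. The hinge is stiff (about 1.2 N at the handle): the pawl stays at whatever angle it is left, and must be led down as well
- pawl_nose (a point): underside of the pawl's nose, 71 mm from the hinge, standing between the teeth when down. It is over the teeth at 0.15 rad; lifted clear means at least 0.35 rad
- pawl_grip (a point): grip point of the pawl's handle: black round bar 12 mm thick, parallel to CF x, free 20 mm either way. Down in the teeth it is at (-86, -40, 58) CF: 110 mm along -y and 14 mm up from the hinge. With the pawl resting on the wheel it is 56 to 70 mm up, depending on where on a tooth the nose lands. Pressing down with 3 to 5 N is enough; much more pushes the wheel forward off the stop by the tooth's slope
- jaw: yellow sliding jaw with its rack bar, moved only by the wheel (do not push it). Origin at the clamp's origin as it starts
- tail_end (a point): end of the rack bar's tail, 14x14 mm, at first at (29, -95, 20) CF; moves towards CF -y as the wheel goes backward, until it meets the stop screw's sprung tip
- stop: grey stop block 34x28x30 mm at (29, -158, 12) CF (origin under its centre), carrying the stop screw. The screw is set differently each time: the tail meets it after 22 to 33 mm of travel (1.0 to 1.5 rad of wheel), to be felt
- stop_front (a point): front face of the stop block; the steel screw with its sprung brass tip sticks out of it by 16 to 27 mm; the tip gives 1 mm for every 10 N on it (1 N per mm at the knob). Firmly home: a steady push of 10 to 15 N along the knob's path (wheel's stiffness included) held for half a second; above 20 N the stop is overloaded
- test_plate: loose aluminium plate 80x60x10 mm lying between the clamp's jaws; bystander, stays there
- gauge_block: loose steel block 40x22x16 mm lying on the clamp's base; bystander
- wrench: steel wrench lying on the bench; bystander
- carton: open white box 150x200x65 mm; bystander
- beaker: white plastic cup, 70 mm wide, 90 mm high; bystander
- brush: hand brush lying on the bench; bystander
- pot: jar with orange cap, 56 mm wide, 70 mm high; bystander

How it is judged:
By the outcome, as a careful person would: the job done as asked, in the order asked, and still so for the second after the job is handed in, with the robot touching nothing.
It also fails if it takes over 72 s, if anything falls off the work surface, if the arm or the gripper's body presses on something with over 40 N, if the wrist force passes 120 N, or if a joint passes its speed limit or range.

## Working session

There is one attempt and no reset: what is moved stays moved. The work goes in short steps, Python scripts to look and compute and a tool call to move; the robot and the scene stay as the last step left them, time stands still between calls to the robot, and variables do not carry over. Pictures are saved under pics/ and viewed, about 8 in all and at most 12, crops included, and the job is handed in when it is done.

Besides the shell and the picture viewer there is one more tool, called as name([rows], argument=value, ...), one row to a line, values as JSON. arm_command: Moves the arm, as the interface text tells. Its arguments: {"type":"object","properties":{"plan":{"type":"array","items":{"type":"array","items":{"type":"array","items":{"type":"number"}}}},"squeeze":{"type":"number"}},"required":["plan"]}

```bash
mkdir -p pics; cat > h.py <<'E'
import numpy as np, cv2
from scipy.spatial.transform import Rotation as R
from station import ctrl, get_image, calibration, finish_job, search_frame, cut_out, mark_of
def c2w(cam):
    k=calibration(cam)
    if 'cam_to_world' in k: return np.array(k['cam_to_world'])
    o=ctrl.get_obs(); T=np.eye(4); T[:3,:3]=R.from_rotvec(o['tool_rot']).as_matrix(); T[:3,3]=o['tool_pos']
    return T@np.array(k['hand_eye'])
def find(cam,thing,f=mark_of,n=2):
    T=c2w(cam)
    return [((T@np.r_[d['at'],1])[:3].round(4).tolist(),round(d['conf'],2)) for d in f(cam,thing)[:n]]
def save(cam,name):
    im=get_image(cam); cv2.imwrite('pics/'+name+'.png',im[:,:,::-1]); return im
E
python3 - <<'E'
from h import *
o=ctrl.get_obs(); print(o['t'],o['tool_pos'],o['tool_rot'],o['contact_force'])
ims=[]
for c in ['scene','side','wrist']:
    save(c,c+'0')
    for t in ['clamp','wheel_hub','knob_grip','pawl','pawl_grip','pawl_nose','tail_end','stop_front','stop']:
        print(c,t,find(c,t))
E
```

```text
0.0 [ 0.18029879 -0.59777308  0.23005663] [ 2.06496068  0.30667337 -2.06499865] [ 0.64120385  0.0286963  -0.2030512 ]
scene clamp [([0.5743, -0.0951, 0.0008], 0.64)]
scene wheel_hub [([0.5698, -0.1012, 0.0579], 0.87)]
scene knob_grip [([0.5981, -0.0315, 0.0862], 0.57)]
scene pawl [([0.5028, -0.0517, 0.0424], 0.5)]
scene pawl_grip [([0.5073, -0.1582, 0.0595], 0.68)]
scene pawl_nose [([0.5719, -0.2475, 0.0137], 0.55)]
scene tail_end [([0.6307, -0.1773, 0.0183], 0.81), ([0.6332, 0.4846, 0.0007], 0.64)]
scene stop_front []
scene stop [([0.6493, -0.2389, 0.0111], 0.74)]
side clamp [([0.5744, -0.0988, 0.0023], 0.88), ([0.5213, -0.1145, 0.038], 0.52)]
side wheel_hub [([0.5767, -0.0981, 0.0552], 0.67)]
side knob_grip [([0.5939, -0.0265, 0.0888], 0.64)]
side pawl [([0.5069, -0.0461, 0.0469], 0.65)]
side pawl_grip [([0.502, -0.1601, 0.0582], 0.52)]
side pawl_nose [([0.5235, -0.1188, 0.041], 0.72)]
side tail_end [([0.6292, -0.4277, 0.003], 0.64), ([0.5714, -0.1015, 0.0016], 0.34)]
side stop_front [([0.6438, -0.2299, 0.0206], 0.54)]
side stop [([0.6503, -0.2396, 0.0094], 0.56), ([0.5709, -0.0986, 0.0018], 0.35)]
wrist clamp []
wrist wheel_hub []
wrist knob_grip []
wrist pawl []
wrist pawl_grip []
wrist pawl_nose []
wrist tail_end []
wrist stop_front []
wrist stop []
```

View pics/scene0.png

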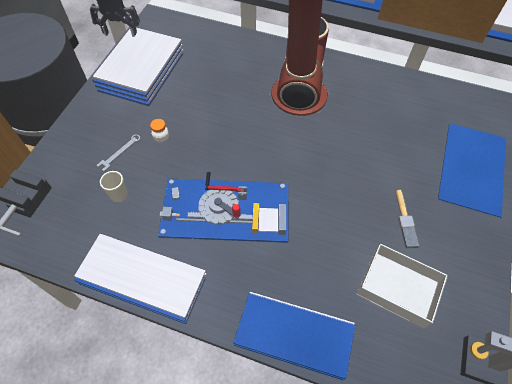

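View pics/side0.png

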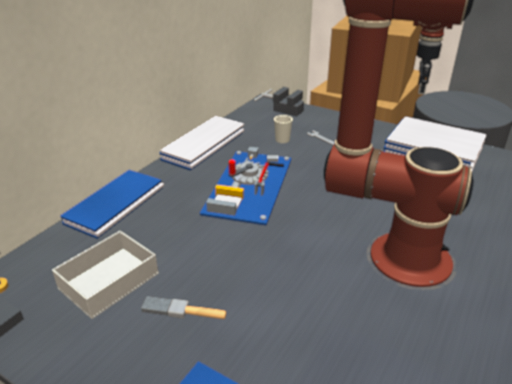

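The scene shows the clamp at about (225,210), wheel (215,205), pawl with its black handle at (208,180) and knob (236,210). The stop is at (167,213). The side view agrees, with nothing crowding the clamp. Next I fit the clamp frame and work out the approach.

```bash
cat >> h.py <<'E'
import json
def fit(cf,w,wt=None):
    cf=np.array(cf,float)/1000; w=np.array(w,float)
    a=cf-cf.mean(0); b=w-w.mean(0)
    th=np.arctan2((a[:,0]*b[:,1]-a[:,1]*b[:,0]).sum(),(a*b).sum())
    M=np.array([[np.cos(th),-np.sin(th)],[np.sin(th),np.cos(th)]])
    t=w.mean(0)-M@cf.mean(0)
    return th,t,(w-(cf@M.T+t))*1000
def cfw(p):
    th,t=json.load(open('cf.json')); p=np.array(p,float)/1000
    return np.r_[np.array([[np.cos(th),-np.sin(th)],[np.sin(th),np.cos(th)]])@p[:2]+t,p[2]]
def wcf(p):
    th,t=json.load(open('cf.json')); p=np.array(p,float)
    return np.r_[np.array([[np.cos(th),np.sin(th)],[-np.sin(th),np.cos(th)]])@(p[:2]-t),p[2]]*1000
def go(p,ang):
    """tcp target in CF mm, tool-y direction ang (deg, CF), pointing down -> tool-frame shift (mm) and turn about tool axes (deg)"""
    o=ctrl.get_obs(); Rm=R.from_rotvec(o['tool_rot']).as_matrix(); a=json.load(open('cf.json'))[0]+np.radians(ang)
    y=np.array([np.cos(a),np.sin(a),0]); x=np.array([0,0,-1.]); Rt=np.c_[x,y,np.cross(x,y)]
    return (Rm.T@(cfw(p)-o['tool_pos'])*1000).round(1), np.degrees(R.from_matrix(Rm.T@Rt).as_rotvec()).round(2)
def st():
    o=ctrl.get_obs(); Rm=R.from_rotvec(o['tool_rot']).as_matrix(); th=json.load(open('cf.json'))[0]
    Z=R.from_euler('z',-th).as_matrix()
    print('t',round(o['t'],2),'tcpCF',wcf(o['tool_pos']).round(1),'F CF',(Z@o['contact_force']).round(2),'yang',np.degrees(np.arctan2(*(Z@Rm[:,1])[[1,0]])).round(1),'x',(Z@Rm[:,0]).round(3),'op',round(o['opening'],4),'q',np.round(o['q'],2))
E
python3 - <<'E'
from h import *
s55,c55=np.sin(np.radians(55))*72,np.cos(np.radians(55))*72
cf=[(0,0),(0,0),(0,0),(0,0),(c55,s55),(c55,s55),(-52,70),(-52,70),(-86,-40),(-86,-40),(29,-95),(29,-158),(29,-158)]
w=[(.5743,-.0951),(.5744,-.0988),(.5698,-.1012),(.5767,-.0981),(.5981,-.0315),(.5939,-.0265),(.5028,-.0517),(.5069,-.0461),(.5073,-.1582),(.502,-.1601),(.6307,-.1773),(.6493,-.2389),(.6503,-.2396)]
th,t,r=fit(cf,w); print(np.degrees(th),t,r.round(1).tolist())
json.dump([th,t.tolist()],open('cf.json','w'))
st(); print(calibration('wrist')['hand_eye'])
for a in (90,-90): print(go((-60,-10,260),a))
E
```

```text
17.586520673970067 [ 0.57442455 -0.0976    ] [[-0.1, 2.5], [-0.0, -1.2], [-4.6, -3.6], [2.3, -0.5], [2.1, -2.6], [-2.1, 2.4], [-0.9, -5.1], [3.2, 0.5], [2.8, 3.5], [-2.5, 1.6], [-0.1, 2.1], [-0.5, 0.6], [0.5, -0.1]]
t 1.5 tcpCF [-526.9 -358.3  231.3] F CF [-1.15 -0.05 -0.1 ] yang -90.8 x [-0. -0. -1.] op 0.0854 q [-1.4   0.05  1.61 -0.    1.48 -0.12]
[[-3.90782239e-04 -3.22115078e-01  9.46700440e-01 -1.42637637e-01]
 [ 9.99999895e-01 -3.53697903e-04  2.92437564e-04 -7.86308009e-04]
 [ 2.40647412e-04  9.46700455e-01  3.22115182e-01 -8.39299903e-02]
 [ 0.00000000e+00  0.00000000e+00  0.00000000e+00  1.00000000e+00]]
(array([ -28.7, -354.9, -461.9]), array([179.19,  -0.  ,  -0.  ]))
(array([ -28.7, -354.9, -461.9]), array([-0.81,  0.  , -0.  ]))
```

arm_command([
  [[-0.0018, -0.0222, -0.0301, 0, 0, 0, 0.05], [-0.0018, -0.0222, -0.0301, 0, 0, 0, 0.05], [-0.0018, -0.0222, -0.0301, 0, 0, 0, 0.05], [-0.0018, -0.0222, -0.0301, 0, 0, 0, 0.05], [-0.0018, -0.0222, -0.0301, 0, 0, 0, 0.05], [-0.0018, -0.0222, -0.0301, 0, 0, 0, 0.05], [-0.0018, -0.0222, -0.0301, 0, 0, 0, 0.05], [-0.0018, -0.0222, -0.0301, 0, 0, 0, 0.05], [-0.0018, -0.0222, -0.0301, 0, 0, 0, 0.05], [-0.0018, -0.0222, -0.0301, 0, 0, 0, 0.05], [-0.0018, -0.0222, -0.0301, 0, 0, 0, 0.05], [-0.0018, -0.0222, -0.0301, 0, 0, 0, 0.05], [-0.0018, -0.0222, -0.0301, 0, 0, 0, 0.05], [-0.0018, -0.0222, -0.0301, 0, 0, 0, 0.05], [-0.0018, -0.0222, -0.0301, 0, 0, 0, 0.05], [-0.0018, -0.0222, -0.0301, 0, 0, 0, 0.05], [0, 0, 0, 0, 0, 0, 0.05], [0, 0, 0, 0, 0, 0, 0.05]],
])

```text
t: 3.0
tool_pos: [0.5551, -0.0978, 0.2627]
tool_rot: [2.072, 0.294, -2.058]
contact_force: [-1.1, 0.2, -0.3]
opening: 0.0502
```

```bash
python3 - <<'E'
from h import *
st(); save('wrist','wrist1')
for t in ['clamp','wheel_hub','knob_grip','pawl','pawl_grip','pawl_nose','tail_end','stop_front','stop']:
    print(t,[(wcf(p).round(1).tolist(),c,p) for p,c in find('wrist',t)])
E
```

```text
t 3.0 tcpCF [-18.5   5.6 262.7] F CF [-0.99  0.54 -0.3 ] yang -91.1 x [ 0.006 -0.006 -1.   ] op 0.0502 q [-0.31 -0.12  1.73 -0.    1.52  0.98]
clamp [([7.6, 2.4, 0.1], 0.85, [0.5809, -0.093, 0.0001])]
wheel_hub [([3.0, -1.8, 59.4], 0.88, [0.5778, -0.0984, 0.0594]), ([30.0, -94.2, 23.1], 0.72, [0.6315, -0.1783, 0.0231])]
knob_grip [([38.0, 57.4, 85.0], 0.8, [0.5933, -0.0314, 0.085]), ([-1.3, 2.8, -0.9], 0.16, [0.5723, -0.0953, -0.0009])]
pawl [([-46.0, 69.5, 45.6], 0.8, [0.5096, -0.0452, 0.0456]), ([30.7, -93.6, 20.2], 0.29, [0.632, -0.1775, 0.0202])]
pawl_grip []
pawl_nose [([-49.9, -2.4, 41.0], 0.84, [0.5276, -0.115, 0.041])]
tail_end [([29.5, -95.5, 21.1], 0.86, [0.6314, -0.1797, 0.0211])]
stop_front [([25.1, -147.5, 18.8], 0.74, [0.6429, -0.2306, 0.0188])]
stop [([31.9, -160.2, 11.0], 0.58, [0.6532, -0.2407, 0.011])]
```

View pics/wrist1.png

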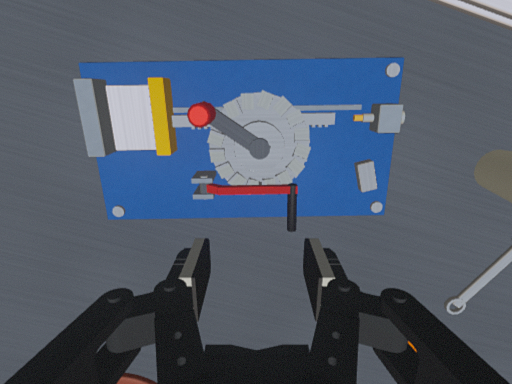

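The wrist view shows the knob at (202,115), the hub at (260,148) and the black handle running from (292,190) to (292,230), all unobstructed. I check these pixels against the known heights and refit the frame.

```bash
python3 - <<'E'
from h import *
k=calibration('wrist'); T=c2w('wrist'); im=cv2.imread('pics/wrist1.png')
def px(u,v,z):
    d=T[:3,:3]@np.array([(u-k['cx'])/k['fx'],(v-k['cy'])/k['fy'],1]); return wcf(T[:3,3]+d*(z-T[2,3])/d[2]).round(1)
print('f',k['fx'])
for n,u,v,z in [('hubtop',260,148,.064),('knobtop',202,114,.112),('bar end',291.5,230,.058),('bar at lever',292.5,192,.058),('plate',81,63,.012),('plate',404,57,.012),('plate',383,216,.012),('plate',107,218,.012),('stop',388,118,.042)]: print(n,px(u,v,z))
print('bar cols', [ (r,np.where(im[r,270:320].sum(1)<150)[0]+270) for r in (200,210,220)])
cf=[(41.3,59),(41.3,59),(41.3,59),(-52,70),(-52,70),(-52,70),(-86,-40),(-86,-40),(29,-95),(29,-95),(29,-158),(29,-158),(29,-158),(0,0),(0,0),(0,0),(0,0),(0,0),(0,0)]
w=[(.5981,-.0315),(.5939,-.0265),(.5933,-.0314),(.5028,-.0517),(.5069,-.0461),(.5096,-.0452),(.5073,-.1582),(.502,-.1601),(.6307,-.1773),(.6314,-.1797),(.6493,-.2389),(.6503,-.2396),(.6532,-.2407),(.5743,-.0951),(.5744,-.0988),(.5698,-.1012),(.5767,-.0981),(.5809,-.093),(.5778,-.0984)]
th,t,r=fit(cf,w); print(np.degrees(th),t)
E
```

```text
f 296.6359165524994
hubtop [ 0.5 -1.4 64. ]
knobtop [ 43.5  54.4 112. ]
bar end [-108.4  -40.1   58. ]
bar at lever [-56.5 -40.6  58. ]
plate [100.9 214.2  12. ]
plate [  98.4 -180.1   12. ]
plate [-112.3 -177.8   12. ]
plate [-104.9  220.2   12. ]
stop [  28.8 -155.8   42. ]
bar cols [(200, array([288, 289, 290, 294, 295])), (210, array([288, 289, 290, 294, 295])), (220, array([287, 288, 289, 293, 294, 295]))]
17.517628051937965 [ 0.5753475  -0.09754037]
```

```bash
python3 - <<'E'
from h import *
print(go((-88,-40.5,110),-90)); print(go((-88,-40.5,41),-90))
E
```

```text
(array([152.5,  45. ,  67.8]), array([-1.36, -0.36, -0.33]))
(array([221.5,  44.6,  68.3]), array([-1.36, -0.36, -0.33]))
```

arm_command([
  [[0, 0.015, 0.0226, -1.36, -0.36, -0.33, 0.04], [0.006, 0.015, 0.0226, 0, 0, 0, 0.04], [0.03, 0.0148, 0.0226, 0, 0, 0, 0.04], [0.035, 0, 0, 0, 0, 0, 0.04], [0.035, 0, 0, 0, 0, 0, 0.04], [0.035, 0, 0, 0, 0, 0, 0.04], [0, 0, 0, 0, 0, 0, 0.04], [0, 0, 0, 0, 0, 0, 0.04]],
])

```text
t: 4.17
tool_pos: [0.5025, -0.1697, 0.1225]
tool_rot: [2.064, 0.308, -2.045]
contact_force: [-0.2, 0.7, 1.1]
opening: 0.0401
```

```bash
python3 - <<'E'
from h import *
st(); print(go((-88,-40.5,41),-90)); save('wrist','wrist2')
print([(wcf(p).round(1),c) for p,c in find('wrist','pawl_grip')],[(wcf(p).round(1),c) for p,c in find('wrist','knob_grip')])
E
```

```text
t 4.17 tcpCF [-90.4 -47.  122.5] F CF [0.   0.78 1.13] yang -90.2 x [ 0.008 -0.008 -1.   ] op 0.0401 q [-0.47 -0.09  1.94  0.    1.28  0.8 ]
(array([81.5, -7.1, -1.7]), array([-0.15, -0.47, -0.46]))
[(array([-87.5, -37.8,  55.9]), 0.79)] []
```

View pics/wrist2.png

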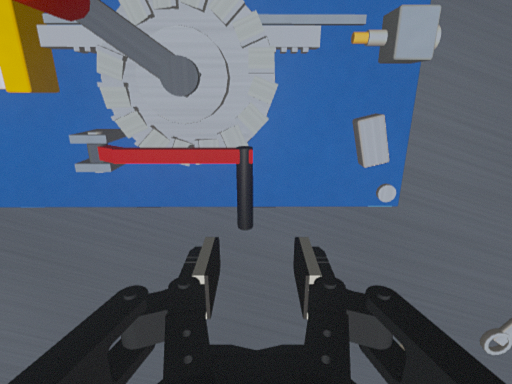

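The handle is at column 245 and the finger centre at 256. That puts it about 7 mm toward −y in the tool frame, which matches the computed correction.

arm_command([
  [[0.01, -0.0071, -0.0017, 0, -0.47, -0.46, 0.04], [0.025, 0, 0, 0, 0, 0, 0.04], [0.025, 0, 0, 0, 0, 0, 0.04], [0.01, 0, 0, 0, 0, 0, 0.04], [0, 0, 0, 0, 0, 0, 0.04]],
])

```text
t: 4.73
tool_pos: [0.513, -0.1644, 0.064]
tool_rot: [2.072, 0.303, -2.029]
contact_force: [-0.6, 1.1, -0.1]
opening: 0.0398
```

```bash
python3 - <<'E'
from h import *
st(); print(go((-88,-40.3,41),-90))
E
```

```text
t 4.73 tcpCF [-78.7 -45.1  64. ] F CF [-0.25  1.24 -0.07] yang -90.0 x [ 0.018 -0.016 -1.   ] op 0.0398 q [-0.45 -0.    1.96  0.    1.16  0.82]
(array([22.8, -5.2,  9.7]), array([-0.02, -1.06, -0.93]))
```

arm_command([
  [[0, -0.0052, 0.0097, 0, -1.06, -0.93, 0.04], [0, 0, 0, 0, 0, 0, 0.04], [0.008, 0, 0, 0, 0, 0, 0.04], [0, 0, 0, 0, 0, 0, 0.04]],
])

```text
t: 5.07
tool_pos: [0.5039, -0.1626, 0.0598]
tool_rot: [2.058, 0.316, -2.052]
contact_force: [-0.7, 0.3, -0.1]
opening: 0.04
```

```bash
python3 - <<'E'
from h import *
st(); print(go((-88,-40.3,41),-90))
E
```

```text
t 5.07 tcpCF [-86.9 -40.7  59.8] F CF [-0.57  0.46 -0.07] yang -90.0 x [ 0.003 -0.002 -1.   ] op 0.04 q [-0.45 -0.    1.97  0.    1.17  0.81]
(array([18.8, -0.4,  1.2]), array([ 0.03, -0.15, -0.14]))
```

arm_command([
  [[0.008, 0, 0.001, 0, 0, 0, 0.04], [0.008, 0, 0, 0, 0, 0, 0.04], [0.005, 0, 0, 0, 0, 0, 0.04], [0, 0, 0, 0, 0, 0, 0.04]],
])

```text
t: 5.4
tool_pos: [0.5043, -0.1638, 0.0388]
tool_rot: [2.061, 0.313, -2.048]
contact_force: [-0.6, -0.5, -0.4]
opening: 0.0399
```

```bash
python3 - <<'E'
from h import *
st(); print(go((-88,-40.3,41),-90))
E
```

```text
t 5.4 tcpCF [-86.8 -41.9  38.8] F CF [-0.77 -0.31 -0.41] yang -90.0 x [ 0.005 -0.005 -1.   ] op 0.0399 q [-0.45  0.03  1.98  0.    1.12  0.81]
(array([-2.2, -1.6,  1.1]), array([ 0.01, -0.31, -0.29]))
```

arm_command([
  [[0, -0.0016, 0.001, 0, -0.3, -0.3, 0.04], [0, 0, 0, 0, 0, 0, 0.025], [0, 0, 0, 0, 0, 0, 0.015], [0, 0, 0, 0, 0, 0, 0.008], [0, 0, 0, 0, 0, 0, 0.008], [0, 0, 0, 0, 0, 0, 0.008], [0, 0, 0, 0, 0, 0, 0.008]],
], squeeze=20)

```text
t: 5.98
tool_pos: [0.5018, -0.1612, 0.0374]
tool_rot: [2.055, 0.322, -2.06]
contact_force: [-0.1, 1.0, -1.0]
opening: 0.011
```

```bash
python3 - <<'E'
from h import *
st()
E
```

```text
t 5.98 tcpCF [-88.5 -38.7  37.4] F CF [ 0.17  0.97 -0.98] yang -90.0 x [-0.002  0.004 -1.   ] op 0.011 q [-0.45  0.03  1.98  0.    1.13  0.81]
```

arm_command([
  [[-0.006, -0.0009, 0, 0, 0, 0, 0.008], [-0.006, -0.0013, 0, 0, 0, 0, 0.008], [-0.0059, -0.0016, 0, 0, 0, 0, 0.008], [-0.0058, -0.0019, 0, 0, 0, 0, 0.008], [0, 0, 0, 0, 0, 0, 0.008]],
])

```text
t: 6.4
tool_pos: [0.5, -0.1556, 0.0631]
tool_rot: [2.055, 0.321, -2.06]
contact_force: [-0.1, 1.5, 0.1]
opening: 0.0112
```

```bash
python3 - <<'E'
from h import *
st()
E
```

```text
t 6.4 tcpCF [-88.5 -32.8  63.1] F CF [0.4  1.46 0.1 ] yang -90.0 x [-0.002  0.003 -1.   ] op 0.0112 q [-0.44 -0.02  1.98  0.    1.18  0.82]
```

arm_command([
  [[-0.0057, -0.0022, 0, 0, 0, 0, 0.008], [-0.0056, -0.0025, 0, 0, 0, 0, 0.008], [-0.0054, -0.0028, 0, 0, 0, 0, 0.008], [-0.0052, -0.0031, 0, 0, 0, 0, 0.008], [-0.005, -0.0034, 0, 0, 0, 0, 0.008], [-0.0049, -0.0037, 0, 0, 0, 0, 0.008], [0, 0, 0, 0, 0, 0, 0.008]],
])

```text
t: 6.98
tool_pos: [0.4941, -0.1368, 0.0989]
tool_rot: [2.056, 0.321, -2.058]
contact_force: [0.2, 1.0, -0.6]
opening: 0.0109
```

```bash
python3 - <<'E'
from h import *
st(); save('wrist','wrist3')
E
```

```text
t 6.98 tcpCF [-88.4 -13.1  98.9] F CF [ 0.53  0.93 -0.64] yang -90.0 x [-0.001  0.003 -1.   ] op 0.0109 q [-0.42 -0.09  1.99  0.    1.25  0.85]
```

View pics/wrist3.png

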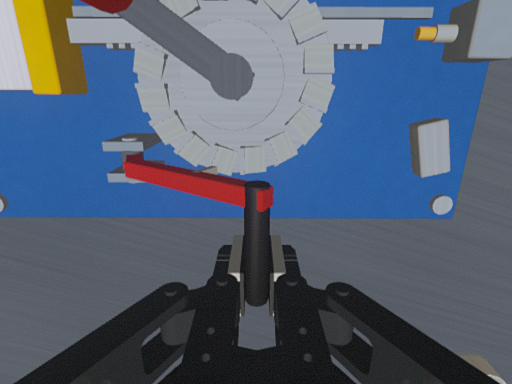

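Pawl is raised about 0.6 rad, with the handle centred in the fingers. Next I release it, retract, and go over to the knob.

arm_command([
  [[0, 0, 0, 0, 0, 0, 0.02], [0, 0, 0, 0, 0, 0, 0.035], [0, 0, 0, 0, 0, 0, 0.04], [0, 0, 0, 0, 0, 0, 0.04], [-0.015, 0, 0, 0, 0, 0, 0.04], [-0.025, 0, 0, 0, 0, 0, 0.04], [-0.025, 0, 0, 0, 0, 0, 0.04], [-0.025, 0, 0, 0, 0, 0, 0.04], [0, 0, 0, 0, 0, 0, 0.05]],
])

```text
t: 7.78
tool_pos: [0.4933, -0.1379, 0.1907]
tool_rot: [2.052, 0.322, -2.065]
contact_force: [1.3, -0.2, 1.9]
opening: 0.0496
```

```bash
python3 - <<'E'
from h import *
st(); print([(wcf(p).round(1),c) for p,c in find('wrist','pawl_grip')+find('wrist','pawl')])
print(go((41.3,59,150),-35))
E
```

```text
t 7.78 tcpCF [-89.6 -13.9 190.7] F CF [ 1.2  -0.58  1.86] yang -90.1 x [-0.005  0.005 -1.   ] op 0.0496 q [-0.42 -0.19  1.91  0.    1.43  0.85]
[(array([-89.6, -14.5, 207.2]), 0.63), (array([-49.4,  69.5, 133.1]), 0.76), (array([ 3.2, -1.2, 87.8]), 0.25)]
(array([  35.3,  -71.2, -132.9]), array([-55.06,   0.3 ,   0.79]))
```

arm_command([
  [[0, -0.0142, -0.0266, 0, 0, 0, 0.05], [0, -0.0142, -0.0266, 0, 0, 0, 0.05], [0, -0.0142, -0.0266, 0, 0, 0, 0.05], [0, -0.0142, -0.0266, 0, 0, 0, 0.05], [0, -0.0142, -0.0266, 0, 0, 0, 0.05], [0, 0, 0, -6.9, 0, 0, 0.05], [0, 0, 0, -6.9, 0, 0, 0.05], [0, 0, 0, -6.9, 0, 0, 0.05], [0, 0, 0, -6.9, 0, 0, 0.05], [0, 0, 0, -6.9, 0, 0, 0.05], [0, 0, 0, -6.9, 0, 0, 0.05], [0, 0, 0, -6.9, 0, 0, 0.05], [0, 0, 0, -6.9, 0, 0, 0.05], [0, 0, 0, 0, 0, 0, 0.05]],
])

```text
t: 9.05
tool_pos: [0.5886, -0.0221, 0.1534]
tool_rot: [1.383, 1.115, -1.448]
contact_force: [1.2, 0.2, 0.3]
opening: 0.0495
```

```bash
python3 - <<'E'
from h import *
st(); print(go((41.3,59,150),-35)); save('wrist','wrist4')
for t in ('knob_grip','wheel_hub','pawl','pawl_grip'): print(t,[(wcf(p).round(1),c) for p,c in find('wrist',t)])
E
```

```text
t 9.05 tcpCF [ 36.3  67.7 153.4] F CF [ 1.22 -0.19  0.32] yang -33.1 x [-0.049  0.029 -0.998] op 0.0495 q [-0.17  0.06  1.73  0.    1.4   0.11]
(array([2.9, 9.1, 4.6]), array([1.86, 0.2 , 3.27]))
knob_grip [(array([41.5, 61. , 83.9]), 0.92), (array([ 1.3,  2.1, -0.2]), 0.57)]
wheel_hub [(array([ 1.2, -0.3, 59.6]), 0.66)]
pawl [(array([-48.5,  70.5,  46. ]), 0.68)]
pawl_grip []
```

View pics/wrist4.png

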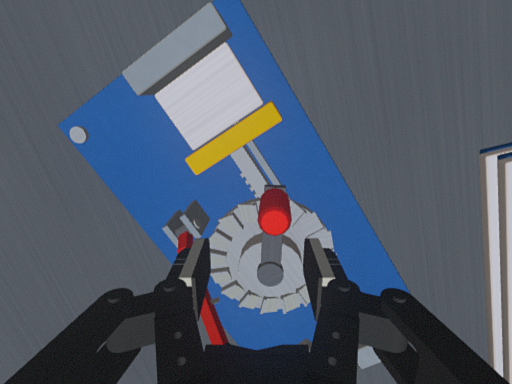

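The knob is at (275,215), just right of the finger centre line, which agrees with the network. I correct the tilt and offset, then descend.

arm_command([
  [[0.0029, 0.0091, 0.0046, 1.86, 0.2, 3.27, 0.05], [0, 0, 0, 0, 0, 0, 0.05]],
])

```text
t: 9.47
tool_pos: [0.5975, -0.0292, 0.152]
tool_rot: [1.437, 1.041, -1.431]
contact_force: [0.2, 0.4, 0.3]
opening: 0.0502
```

```bash
python3 - <<'E'
from h import *
st(); print(go((41.3,59.5,72),-35))
E
```

```text
t 9.47 tcpCF [ 42.7  58.2 152. ] F CF [0.33 0.3  0.3 ] yang -35.4 x [ 0.005 -0.003 -1.   ] op 0.0502 q [-0.17  0.05  1.75 -0.    1.34  0.14]
(array([80. , -2.3, -0.2]), array([-0.43, -0.03, -0.3 ]))
```

arm_command([
  [[0.016, -0.0015, 0, 0, 0, -0.3, 0.05], [0.016, 0, 0, 0, 0, 0, 0.05], [0, 0, 0, 0, 0, 0, 0.05], [0.016, 0, 0, 0, 0, 0, 0.05], [0.016, 0, 0, 0, 0, 0, 0.05], [0, 0, 0, 0, 0, 0, 0.05]],
])

```text
t: 9.97
tool_pos: [0.596, -0.028, 0.0856]
tool_rot: [1.435, 1.049, -1.437]
contact_force: [-0.9, 0.5, -0.3]
opening: 0.05
```

```bash
python3 - <<'E'
from h import *
st(); print(go((41.3,59.5,72),-35))
E
```

```text
t 9.97 tcpCF [41.6 59.8 85.6] F CF [-0.66  0.77 -0.26] yang -35.5 x [-0.002  0.003 -1.   ] op 0.05 q [-0.17  0.12  1.8   0.    1.23  0.14]
(array([13.6, -0. ,  0.4]), array([-0.47, -0.07,  0.2 ]))
```

arm_command([
  [[0.007, 0, 0, 0, 0, 0, 0.05], [0.005, 0, 0, 0, 0, 0, 0.03], [0, 0, 0, 0, 0, 0, 0.03], [0, 0, 0, 0, 0, 0, 0.03]],
])

```text
t: 10.3
tool_pos: [0.5963, -0.0277, 0.0736]
tool_rot: [1.435, 1.05, -1.438]
contact_force: [0.7, -0.4, -0.2]
opening: 0.03
```

```bash
cat >> h.py <<'E'
def arc(step=6.0):
    """state on the knob's circle: tcp polar, force along backward tangent (on the tool: negative = we push), and one arc step in tool axes"""
    st(); o=ctrl.get_obs(); th=json.load(open('cf.json'))[0]; p=wcf(o['tool_pos']); ph=np.arctan2(p[1],p[0])
    F=(R.from_euler('z',-th).as_matrix()@o['contact_force'])
    tg=np.array([np.sin(ph),-np.cos(ph),0]); ra=np.array([np.cos(ph),np.sin(ph),0])
    print('phi',np.degrees(ph).round(2),'r',np.hypot(*p[:2]).round(1),'push',-(F@tg).round(2),'rad',(F@ra).round(2))
    ph2=ph-np.radians(step); print('step',go((72*np.cos(ph2),72*np.sin(ph2),72),np.degrees(ph2)-90))
E
python3 -c "
from h import *
arc()"
```

```text
t 10.3 tcpCF [41.9 60.  73.6] F CF [ 0.52 -0.53 -0.16] yang -35.5 x [-0.003  0.004 -1.   ] op 0.03 q [-0.17  0.14  1.8   0.    1.21  0.14]
phi 55.05 r 73.2 push -0.73 rad -0.14
step (array([1.5, 7.5, 1.5]), array([ 5.49, -0.06,  0.27]))
```

arm_command([
  [[0.001, 0.005, 0.001, 4, 0, 0, 0.03], [0, 0.005, 0.0003, 4, 0, 0, 0.03], [0, 0.005, 0.0003, 4, 0, 0, 0.03], [0, 0.005, 0.0003, 4, 0, 0, 0.03], [0, 0.005, 0.0003, 4, 0, 0, 0.03]],
])

```text
t: 10.72
tool_pos: [0.6143, -0.038, 0.073]
tool_rot: [1.681, 0.825, -1.7]
contact_force: [-3.7, 2.3, 0.7]
opening: 0.0299
```

```bash
python3 -c "
from h import *
arc(4)"
```

```text
t 10.72 tcpCF [56.  44.8 73. ] F CF [-2.82  3.31  0.66] yang -56.3 x [-0.012  0.012 -1.   ] op 0.0299 q [-0.18  0.18  1.75  0.01  1.23  0.49]
phi 38.63 r 71.7 push 4.34 rad -0.14
step (array([ 0.9,  5. , -0.5]), array([-0.89,  0.16,  0.94]))
```

arm_command([
  [[0.0005, 0.005, -0.0003, 0, 0.16, 0.9, 0.03], [0, 0.005, 0.0002, 3.5, 0, 0.3, 0.03], [0, 0.005, 0.0002, 3.5, 0, 0.3, 0.03], [0, 0.005, 0.0002, 3.5, 0, 0.3, 0.03], [0, 0.005, 0.0002, 3.5, 0, 0.3, 0.03]],
])

```text
t: 11.13
tool_pos: [0.6307, -0.0526, 0.0732]
tool_rot: [1.851, 0.607, -1.838]
contact_force: [-3.2, 3.6, 0.0]
opening: 0.0301
```

```bash
python3 -c "
from h import *
arc(4)"
```

```text
t 11.13 tcpCF [67.3 25.9 73.2] F CF [-1.93  4.39  0.04] yang -70.4 x [ 0.007 -0.013 -1.   ] op 0.0301 q [-0.2   0.21  1.72 -0.01  1.2   0.73]
phi 21.03 r 72.1 push 4.79 rad -0.23
step (array([1.3, 5. , 0.1]), array([ 2.53, -0.13, -0.82]))
```

arm_command([
  [[0.001, 0.005, 0.0001, 3.5, 0, -0.6, 0.03], [0, 0.005, 0.0002, 3.5, 0, 0, 0.03], [0, 0.005, 0.0002, 3.5, 0, 0, 0.03], [0, 0.005, 0.0002, 3.5, 0, 0, 0.03], [0, 0.005, 0.0002, 3.5, 0, 0, 0.03]],
])

```text
t: 11.55
tool_pos: [0.6415, -0.0707, 0.0728]
tool_rot: [2.043, 0.354, -2.036]
contact_force: [-1.6, 2.7, -0.4]
opening: 0.03
```

```bash
python3 -c "
from h import *
arc(3)"
```

```text
t 11.55 tcpCF [72.   5.3 72.8] F CF [-0.73  3.07 -0.44] yang -88.2 x [ 0.004  0.004 -1.   ] op 0.03 q [-0.23  0.24  1.68  0.01  1.22  1.  ]
phi 4.24 r 72.2 push 3.11 rad -0.51
step (array([0.8, 3.8, 0.2]), array([ 0.58, -0.22,  0.25]))
```

arm_command([
  [[0.0005, 0.0035, 0.0002, 2, 0, 0, 0.03], [0, 0.0035, 0.0001, 2.5, 0, 0, 0.03], [0, 0.0035, 0.0001, 2.5, 0, 0, 0.03], [0, 0.0035, 0.0001, 2.5, 0, 0, 0.03]],
])

```text
t: 11.88
tool_pos: [0.645, -0.0815, 0.0727]
tool_rot: [2.141, 0.195, -2.131]
contact_force: [-0.8, 3.3, -1.3]
opening: 0.0301
```

```bash
python3 -c "
from h import *
arc(3)"
```

```text
t 11.88 tcpCF [72.1 -6.  72.7] F CF [ 0.28  3.4  -1.33] yang -97.7 x [ 0.006  0.009 -1.   ] op 0.0301 q [-0.24  0.25  1.67  0.01  1.22  1.15]
phi -4.77 r 72.4 push 3.41 rad -0.0
step (array([0.7, 3.8, 0.3]), array([ 0.06, -0.3 ,  0.55]))
```

arm_command([
  [[0.0005, 0.0035, 0.0003, 2, -0.3, 0.5, 0.03], [0, 0.0035, 0.0001, 2, 0, 0, 0.03], [0, 0.0035, 0.0001, 2, 0, 0, 0.03]],
])

```text
t: 12.13
tool_pos: [0.6466, -0.0896, 0.0729]
tool_rot: [2.191, 0.08, -2.186]
contact_force: [-0.9, 3.1, -2.5]
opening: 0.0298
```

```bash
python3 -c "
from h import *
arc(3)"
```

```text
t 12.13 tcpCF [ 71.2 -14.2  72.9] F CF [ 0.03  3.2  -2.5 ] yang -103.7 x [ 0.003  0.004 -1.   ] op 0.0298 q [-0.25  0.25  1.66  0.01  1.22  1.25]
phi -11.27 r 72.6 push 3.14 rad -0.6
step (array([0.9, 3.8, 0.5]), array([ 0.61, -0.14,  0.25]))
```

arm_command([
  [[0, 0.0035, 0.0004, 2.5, 0, 0, 0.03], [0, 0.0035, 0.0002, 2.5, 0, 0, 0.03], [0, 0.0035, 0.0002, 2.5, 0, 0, 0.03]],
])

```text
t: 12.38
tool_pos: [0.6465, -0.0962, 0.0728]
tool_rot: [-2.189, 0.055, 2.18]
contact_force: [0.3, 7.4, -1.0]
opening: 0.0298
```

```bash
python3 -c "
from h import *
arc(3)"
```

```text
t 12.38 tcpCF [ 69.1 -20.5  72.8] F CF [ 2.49  6.95 -0.98] yang -111.1 x [ 0.008  0.009 -1.   ] op 0.0298 q [-0.27  0.26  1.66  0.01  1.22  1.36]
phi -16.49 r 72.1 push 7.37 rad 0.41
step (array([ 0.8,  3.8, -0.1]), array([-1.64, -0.23,  0.66]))
```

arm_command([
  [[0, 0.0025, 0.0001, 0, 0, 0, 0.03], [0, 0.0025, 0.0001, 1, 0, 0, 0.03]],
])

```text
t: 12.55
tool_pos: [0.6465, -0.0971, 0.0727]
tool_rot: [-2.179, 0.063, 2.166]
contact_force: [0.3, 8.3, -1.8]
opening: 0.0299
```

```bash
python3 -c "
from h import *
arc(3)"
```

```text
t 12.55 tcpCF [ 68.9 -21.3  72.7] F CF [ 2.77  7.82 -1.8 ] yang -112.0 x [ 0.012  0.016 -1.   ] op 0.0299 q [-0.27  0.26  1.66  0.02  1.22  1.37]
phi -17.15 r 72.1 push 8.29 rad 0.34
step (array([ 0.6,  3.8, -0.2]), array([-1.85, -0.31,  1.11]))
```

arm_command([
  [[0, 0.0035, 0, 0, 0, 0.5, 0.03], [0, 0.0035, 0, 0, 0, 0, 0.03]],
])

```text
t: 12.72
tool_pos: [0.6467, -0.0988, 0.0728]
tool_rot: [-2.183, 0.058, 2.166]
contact_force: [1.7, 9.8, -1.0]
opening: 0.0301
```

```bash
python3 -c "
from h import *
arc(3)"
```

```text
t 12.72 tcpCF [ 68.5 -23.   72.8] F CF [ 4.6   8.87 -0.99] yang -111.8 x [ 0.014  0.016 -1.   ] op 0.0301 q [-0.27  0.26  1.66  0.02  1.22  1.36]
phi -18.57 r 72.2 push 9.87 rad 1.53
step (array([0.7, 3.8, 0.1]), array([-0.21, -0.41,  1.13]))
```

arm_command([
  [[0, 0.0042, 0, 0, 0, 0.5, 0.03], [0, 0.0042, 0, 0, 0, 0.3, 0.03]],
])

```text
t: 12.88
tool_pos: [0.6468, -0.101, 0.0728]
tool_rot: [-2.189, 0.057, 2.169]
contact_force: [0.3, 10.3, -0.7]
opening: 0.0299
```

```bash
python3 -c "
from h import *
arc(3)"
```

```text
t 12.88 tcpCF [ 67.9 -25.1  72.8] F CF [ 3.37  9.71 -0.71] yang -111.5 x [ 0.014  0.012 -1.   ] op 0.0299 q [-0.28  0.26  1.66  0.02  1.22  1.36]
phi -20.31 r 72.4 push 10.28 rad -0.21
step (array([0.7, 3.8, 0.5]), array([ 1.81, -0.48,  0.95]))
```

arm_command([
  [[0, 0.0044, 0.0002, 0.5, 0, 0.4, 0.03], [0, 0.0044, 0.0001, 0.5, 0, 0.3, 0.03]],
])

```text
t: 13.05
tool_pos: [0.6467, -0.1026, 0.0728]
tool_rot: [-2.184, 0.071, 2.16]
contact_force: [1.0, 12.4, -0.8]
opening: 0.0298
```

```bash
python3 -c "
from h import *
arc(3)"
```

```text
t 13.05 tcpCF [ 67.4 -26.6  72.8] F CF [ 4.66 11.54 -0.79] yang -112.2 x [ 0.016  0.012 -1.   ] op 0.0298 q [-0.28  0.26  1.66  0.02  1.22  1.37]
phi -21.53 r 72.4 push 12.44 rad 0.1
step (array([0.7, 3.8, 0.5]), array([ 2.29, -0.56,  0.97]))
```

arm_command([
  [[0, 0.0043, 0.0001, 0, 0, 0.4, 0.03], [0, 0.0043, 0.0001, 0, 0, 0.3, 0.03], [0, 0.0043, 0.0001, 0, 0, 0.3, 0.03]],
])

```text
t: 13.3
tool_pos: [0.6467, -0.1035, 0.0727]
tool_rot: [-2.189, 0.059, 2.16]
contact_force: [1.9, 12.9, -1.1]
opening: 0.0302
```

```bash
python3 -c "
from h import *
arc(3)"
```

```text
t 13.3 tcpCF [ 67.1 -27.4  72.7] F CF [ 5.72 11.67 -1.13] yang -111.8 x [ 0.019  0.014 -1.   ] op 0.0302 q [-0.28  0.25  1.67  0.02  1.21  1.35]
phi -22.22 r 72.5 push 12.97 rad 0.88
step (array([0.6, 3.8, 0.7]), array([ 3.42, -0.68,  1.14]))
```

arm_command([
  [[0, 0.0042, 0.0002, 0, 0, 0.4, 0.03], [0, 0.0042, 0.0001, 0, 0, 0.3, 0.03], [0, 0.0042, 0.0001, 0, 0, 0.3, 0.03], [0, 0.0042, 0.0001, 0, 0, 0.3, 0.03]],
])

```text
t: 13.63
tool_pos: [0.6469, -0.1035, 0.0727]
tool_rot: [-2.196, 0.042, 2.16]
contact_force: [0.7, 13.5, -0.5]
opening: 0.0298
```

```bash
python3 -c "
from h import *
arc(3)"
```

```text
t 13.63 tcpCF [ 67.3 -27.5  72.7] F CF [ 4.72 12.7  -0.53] yang -111.2 x [ 0.024  0.017 -1.   ] op 0.0298 q [-0.28  0.25  1.67  0.03  1.21  1.34]
phi -22.22 r 72.7 push 13.54 rad -0.44
step (array([0.6, 3.8, 0.8]), array([ 4.05, -0.85,  1.45]))
```

arm_command([
  [[0, 0.0042, 0.0002, 0, 0, 0.4, 0.03], [0, 0.0042, 0.0001, 0, 0, 0.3, 0.03], [0, 0.0042, 0.0001, 0, 0, 0.3, 0.03], [0, 0.0042, 0.0001, 0, 0, 0.3, 0.03]],
])

```text
t: 13.97
tool_pos: [0.647, -0.1034, 0.0726]
tool_rot: [-2.202, 0.024, 2.16]
contact_force: [0.6, 12.9, 0.4]
opening: 0.0302
```

```bash
python3 -c "
from h import *
arc(3); save('wrist','wrist5')
for t in ('knob_grip','tail_end','pawl','pawl_grip'): print(t,[(wcf(p).round(1),c) for p,c in find('wrist',t)])"
```

```text
t 13.97 tcpCF [ 67.5 -27.5  72.6] F CF [ 4.52 12.14  0.37] yang -110.5 x [ 0.028  0.021 -0.999] op 0.0302 q [-0.29  0.25  1.67  0.04  1.21  1.32]
phi -22.15 r 72.8 push 12.94 rad -0.39
step (array([0.5, 3.8, 1.1]), array([ 4.64, -1.  ,  1.75]))
knob_grip []
tail_end [(array([  31.3, -121.1,   22.7]), 0.72), (array([ -47.2, -145.1,   10. ]), 0.43)]
pawl []
pawl_grip []
```

Firm push held steadily at about 13 N for roughly 0.9 s. I ease off gradually so the wheel settles against the spring without a jerk.

arm_command([
  [[0, 0.0034, 0, 0, 0, 0, 0.03], [0, 0.0026, 0, 0, 0, 0, 0.03], [0, 0.0018, 0, 0, 0, 0, 0.03], [0, 0.001, 0, 0, 0, 0, 0.03], [0, 0.0005, 0, 0, 0, 0, 0.03], [0, 0, 0, 0, 0, 0, 0.03], [0, 0, 0, 0, 0, 0, 0.03]],
])

```text
t: 14.8
tool_pos: [0.6476, -0.0985, 0.0723]
tool_rot: [-2.206, -0.017, 2.155]
contact_force: [-0.6, 3.7, -1.8]
opening: 0.0302
```

```bash
python3 -c "
from h import *
arc(-3)"
```

```text
t 14.8 tcpCF [ 69.5 -23.   72.3] F CF [ 0.58  3.73 -1.75] yang -109.4 x [ 0.038  0.039 -0.999] op 0.0302 q [-0.29  0.25  1.67  0.06  1.21  1.3 ]
phi -18.33 r 73.2 push 3.72 rad -0.62
step (array([ 0.4, -3.7,  1.4]), array([-4.15, -1.4 ,  2.76]))
```

arm_command([
  [[0, -0.0007, 0, 0, -0.7, 1.3, 0.03], [0, -0.001, 0, 0, -0.7, 1.3, 0.03], [0, -0.001, 0, 0, 0, 0, 0.03], [0, -0.001, 0, 0, 0, 0, 0.03]],
])

```text
t: 15.13
tool_pos: [0.6489, -0.096, 0.074]
tool_rot: [-2.209, 0.034, 2.205]
contact_force: [-0.7, -0.0, -0.6]
opening: 0.0297
```

```bash
python3 -c "
from h import *
arc(-3)"
```

```text
t 15.13 tcpCF [ 71.5 -21.   74. ] F CF [-0.67  0.21 -0.64] yang -109.3 x [ 0.001 -0.001 -1.   ] op 0.0297 q [-0.26  0.26  1.66 -0.    1.22  1.34]
phi -16.39 r 74.5 push 0.01 rad -0.7
step (array([ 2. , -3.6,  2.8]), array([-5.91, -0.1 , -0.06]))
```

arm_command([
  [[0, -0.001, 0, 0, 0, 0, 0.05], [0, 0, 0, 0, 0, 0, 0.05], [-0.012, 0, 0, 0, 0, 0, 0.05], [-0.015, 0, 0, 0, 0, 0, 0.05], [-0.015, 0, 0, 0, 0, 0, 0.05], [-0.015, 0, 0, 0, 0, 0, 0.05], [-0.02, 0, 0, 0, 0, 0, 0.05], [-0.025, 0, 0, 0, 0, 0, 0.05], [-0.025, 0, 0, 0, 0, 0, 0.05], [0, 0, 0, 0, 0, 0, 0.05]],
])

```text
t: 15.97
tool_pos: [0.6495, -0.0991, 0.2179]
tool_rot: [-2.22, 0.041, 2.196]
contact_force: [1.5, -0.2, 0.7]
opening: 0.0499
```

```bash
python3 - <<'E'
from h import *
st(); save('wrist','wrist6')
for t in ('knob_grip','tail_end','pawl','pawl_grip'): print(t,[(wcf(p).round(1),c) for p,c in find('wrist',t)])
print(go((-88,-15,190),-90))
E
```

```text
t 15.97 tcpCF [ 71.2 -24.1 217.9] F CF [ 1.35 -0.67  0.71] yang -109.4 x [ 0.009 -0.008 -1.   ] op 0.0499 q [-0.26  0.13  1.56 -0.    1.45  1.34]
knob_grip [(array([ 66.3, -16.7,  84.6]), 0.73)]
tail_end [(array([  27.6, -117.6,   15.6]), 0.84)]
pawl [(array([-50.7,  72. ,  36.2]), 0.84), (array([-3.6,  9.1, -4.6]), 0.7)]
pawl_grip [(array([-295.7, -226.6,   -8.6]), 0.35), (array([-4.1,  7. , -8.4]), 0.3)]
(array([ 18. ,  45.4, 149.1]), array([-19.41,   0.2 ,  -0.05]))
```

View pics/wrist6.png

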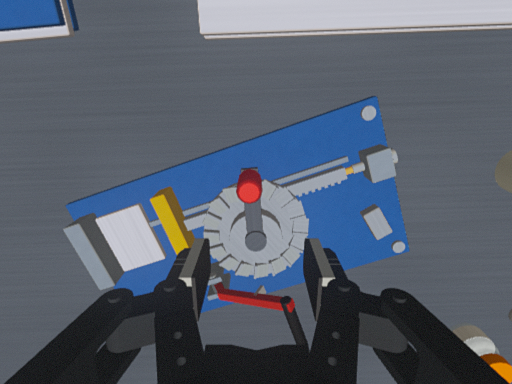

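The tail meets the brass tip near (350,170), and the pawl is still raised with its handle at about (290,310). The bystanders have not moved. I go back to the handle.

arm_command([
  [[0, 0.0091, 0.0298, 0, 0, 0, 0.04], [0, 0.0091, 0.0298, 0, 0, 0, 0.04], [0, 0.0091, 0.0298, 0, 0, 0, 0.04], [0, 0.0091, 0.0298, 0, 0, 0, 0.04], [0, 0.0091, 0.0298, 0, 0, 0, 0.04], [0, 0, 0, -6.5, 0, 0, 0.04], [0, 0, 0, -6.5, 0, 0, 0.04], [0, 0, 0, -6.5, 0, 0, 0.04], [0, 0, 0, 0, 0, 0, 0.04]],
])

```text
t: 16.97
tool_pos: [0.4788, -0.1364, 0.1877]
tool_rot: [2.018, 0.353, -2.087]
contact_force: [0.5, 0.4, 0.4]
opening: 0.0398
```

```bash
python3 - <<'E'
from h import *
st(); save('wrist','wrist7')
for t in ('pawl','pawl_grip'): print(t,[(wcf(p).round(1),c) for p,c in find('wrist',t)])
print(go((-88,-13.5,180),-90))
E
```

```text
t 16.97 tcpCF [-102.9   -8.1  187.7] F CF [0.56 0.24 0.43] yang -89.0 x [-0.03   0.021 -0.999] op 0.0398 q [-0.42 -0.2   1.93 -0.    1.45  0.82]
pawl [(array([-46.9,  70.8,  44.8]), 0.56)]
pawl_grip [(array([-86.2, -13. , 114.3]), 0.73)]
(array([  7.9,   5.5, -14.4]), array([0.74, 1.68, 1.18]))
```

arm_command([
  [[0.002, 0.0055, -0.0144, 0.7, 1.68, 1.18, 0.04], [0, 0, 0, 0, 0, 0, 0.04], [0.012, 0, 0, 0, 0, 0, 0.04], [0.012, 0, 0, 0, 0, 0, 0.04], [0.012, 0, 0, 0, 0, 0, 0.04], [0, 0, 0, 0, 0, 0, 0.04]],
])

```text
t: 17.62
tool_pos: [0.4946, -0.1366, 0.1455]
tool_rot: [2.057, 0.314, -2.062]
contact_force: [-0.2, 1.0, -0.9]
opening: 0.0401
```

```bash
python3 - <<'E'
from h import *
st(); print(go((-88,-13.2,98),-90))
E
```

```text
t 17.62 tcpCF [-87.9 -13.1 145.5] F CF [ 0.15  1.   -0.89] yang -90.3 x [-0.003  0.002 -1.   ] op 0.0401 q [-0.41 -0.15  1.95 -0.    1.34  0.85]
(array([47.5,  0.2,  0. ]), array([-0.3 ,  0.15,  0.1 ]))
```

arm_command([
  [[0.012, 0, 0, 0, 0, 0, 0.04], [0.012, 0, 0, 0, 0, 0, 0.04], [0, 0, 0, 0, 0, 0, 0.04], [0.012, 0, 0, 0, 0, 0, 0.04], [0.009, 0, 0, 0, 0, 0, 0.04], [0, 0, 0, 0, 0, 0, 0.04]],
])

```text
t: 18.12
tool_pos: [0.4927, -0.1361, 0.0936]
tool_rot: [2.054, 0.316, -2.068]
contact_force: [-0.2, -0.1, 0.2]
opening: 0.0403
```

```bash
python3 - <<'E'
from h import *
st(); print(go((-88,-13.2,98),-90))
E
```

```text
t 18.12 tcpCF [-89.6 -12.   93.6] F CF [-0.19  0.01  0.23] yang -90.3 x [-0.006  0.004 -1.   ] op 0.0403 q [-0.41 -0.09  1.99 -0.    1.25  0.86]
(array([-4.5,  1.2, -1.5]), array([-0.34,  0.34,  0.25]))
```

arm_command([
  [[-0.0045, 0.0012, -0.0015, 0, 0.3, 0.2, 0.04], [0, 0, 0, 0, 0, 0, 0.03], [0, 0, 0, 0, 0, 0, 0.02], [0, 0, 0, 0, 0, 0, 0.008], [0, 0, 0, 0, 0, 0, 0.008], [0, 0, 0, 0, 0, 0, 0.008]],
], squeeze=20)

```text
t: 18.62
tool_pos: [0.4949, -0.1368, 0.0987]
tool_rot: [2.06, 0.313, -2.06]
contact_force: [0.0, 0.8, -3.1]
opening: 0.0109
```

```bash
python3 - <<'E'
from h import *
st()
E
```

```text
t 18.62 tcpCF [-87.7 -13.4  98.7] F CF [ 0.27  0.8  -3.09] yang -90.3 x [ 0.     0.001 -1.   ] op 0.0109 q [-0.42 -0.09  1.99  0.    1.25  0.85]
```

arm_command([
  [[0.0044, 0.0038, 0, 0, 0, 0, 0.008], [0.0046, 0.0036, 0, 0, 0, 0, 0.008], [0.0048, 0.0033, 0, 0, 0, 0, 0.008], [0.0049, 0.0031, 0, 0, 0, 0, 0.008], [0.0051, 0.0028, 0, 0, 0, 0, 0.008], [0.0052, 0.0025, 0, 0, 0, 0, 0.008], [0, 0, 0, 0, 0, 0, 0.008]],
])

```text
t: 19.2
tool_pos: [0.5007, -0.1553, 0.0669]
tool_rot: [2.061, 0.318, -2.062]
contact_force: [0.5, 0.9, -0.3]
opening: 0.011
```

```bash
python3 - <<'E'
from h import *
st()
E
```

```text
t 19.2 tcpCF [-87.8 -32.7  66.9] F CF [ 0.75  0.69 -0.32] yang -90.4 x [ 0.     0.005 -1.   ] op 0.011 q [-0.44 -0.02  1.98  0.    1.19  0.82]
```

arm_command([
  [[0.004, 0.0014, 0, 0, 0, 0, 0.008], [0.004, 0.0013, 0, 0, 0, 0, 0.008], [0.004, 0.0011, 0, 0, 0, 0, 0.008], [0, 0, 0, 0, 0, 0, 0.008]],
])

```text
t: 19.53
tool_pos: [0.5019, -0.1592, 0.0536]
tool_rot: [2.061, 0.319, -2.063]
contact_force: [0.0, 1.6, 0.9]
opening: 0.0112
```

```bash
python3 - <<'E'
from h import *
st()
E
```

```text
t 19.53 tcpCF [-87.7 -36.8  53.6] F CF [0.5  1.56 0.88] yang -90.4 x [-0.     0.006 -1.   ] op 0.0112 q [-0.45  0.    1.98  0.    1.16  0.82]
```

arm_command([
  [[0.002, 0.0005, 0, 0, 0, 0, 0.008], [0.002, 0.0005, 0, 0, 0, 0, 0.008]],
])

```text
t: 19.7
tool_pos: [0.5023, -0.1596, 0.0519]
tool_rot: [2.06, 0.321, -2.066]
contact_force: [-8.6, 7.7, 16.2]
opening: 0.0112
```

```bash
python3 - <<'E'
from h import *
st()
E
```

```text
t 19.7 tcpCF [-87.5 -37.3  51.9] F CF [-5.89  9.92 16.24] yang -90.3 x [-0.002  0.009 -1.   ] op 0.0112 q [-0.45  0.01  1.98  0.01  1.16  0.82]
```

arm_command([
  [[0.0015, 0.0003, 0, 0, 0, 0, 0.008], [0.0015, 0.0003, 0, 0, 0, 0, 0.008]],
])

```text
t: 19.87
tool_pos: [0.5022, -0.1595, 0.0519]
tool_rot: [2.057, 0.324, -2.07]
contact_force: [-7.1, 4.9, 11.4]
opening: 0.0113
```

```bash
python3 - <<'E'
from h import *
st()
E
```

```text
t 19.87 tcpCF [-87.6 -37.2  51.9] F CF [-5.27  6.76 11.42] yang -90.3 x [-0.004  0.011 -1.   ] op 0.0113 q [-0.45  0.01  1.97  0.01  1.17  0.82]
```

Contact was stiffer than I expected, with 11–16 N for a moment. I ease off at once, then check whether the wheel moved.

arm_command([
  [[-0.0003, 0, 0, 0, 0, 0, 0.008], [0, 0, 0, 0, 0, 0, 0.008]],
])

```text
t: 20.03
tool_pos: [0.502, -0.1593, 0.0531]
tool_rot: [2.056, 0.325, -2.07]
contact_force: [-1.9, 2.4, 2.1]
opening: 0.0112
```

```bash
python3 - <<'E'
from h import *
st(); im=save('wrist','wrist8'); save('scene','scene8')
cv2.imwrite('pics/w8.png',np.vstack([cv2.resize(im[:200,:,::-1],(800,312),interpolation=cv2.INTER_CUBIC)]))
for t in ('tail_end','knob_grip','pawl_nose'): print(t,[(wcf(p).round(1),c) for p,c in find('wrist',t)],[(wcf(p).round(1),c) for p,c in find('scene',t)])
E
```

```text
t 20.03 tcpCF [-87.7 -36.9  53.1] F CF [-1.1   2.88  2.09] yang -90.3 x [-0.005  0.012 -1.   ] op 0.0112 q [-0.45  0.01  1.97  0.01  1.17  0.82]
tail_end [(array([  32.3, -117.5,   21.3]), 0.8)] [(array([  34.5, -119.2,   20.4]), 0.78)]
knob_grip [] [(array([ 72.5, -20.6,  88.5]), 0.53)]
pawl_nose [(array([-50.3,  -0.6,  47.3]), 0.55)] [(array([-47.8,  -5.6,  46. ]), 0.72)]
```

View pics/wrist8.png

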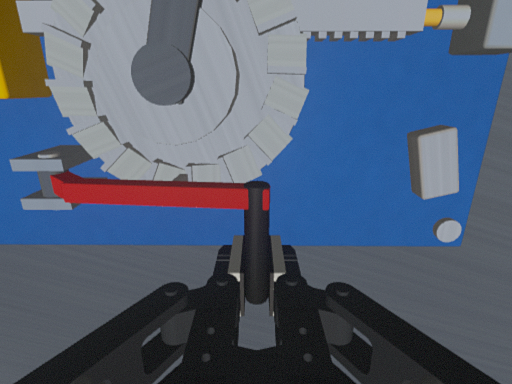

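The tail still appears to touch the brass tip at about (424,18), and the pawl lies on the teeth. I compare the tail and tip closely, before and after the contact.

```bash
python3 - <<'E'
from h import *
a=cv2.imread('pics/wrist7.png'); b=cv2.imread('pics/wrist8.png')
A=cv2.resize(a[20:120,280:480],(800,400),interpolation=cv2.INTER_CUBIC)
# unrotated crops
B=cv2.resize(b[0:50,380:480],(400,200),interpolation=cv2.INTER_CUBIC)
c=cv2.imread('pics/wrist6.png'); C=cv2.resize(c[145:195,320:420],(400,200),interpolation=cv2.INTER_CUBIC)
cv2.imwrite('pics/cmp.png',np.vstack([A[:400],np.hstack([B,C])]))
E
```

```text
(no output)
```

View pics/cmp.png

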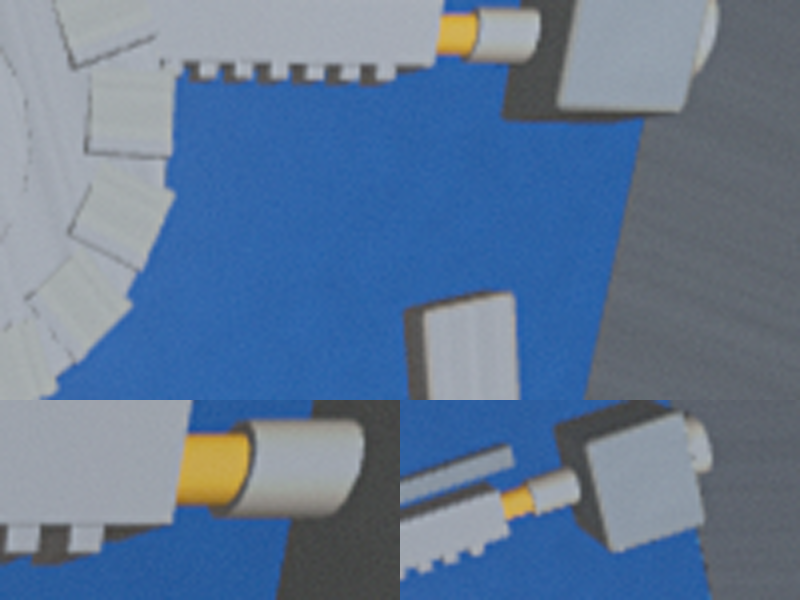

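Brass length relative to screw diameter is unchanged (0.69 against 0.68). For a sharper check I measure the wheel's rotation between the pictures by rectifying them to the tooth plane.

```bash
cat > rot.py <<'E'
from h import *
k=calibration('wrist'); K=np.array([[k['fx'],0,k['cx']],[0,k['fy'],k['cy']],[0,0,1]])
poses={'wrist6':([.6495,-.0991,.2179],[-2.22,.041,2.196]),'wrist7':([.4788,-.1364,.1877],[2.018,.353,-2.087]),'wrist8':([.502,-.1593,.0531],[2.056,.325,-2.07])}
def rect(name,z):
    p,r=poses[name]; T=np.eye(4); T[:3,:3]=R.from_rotvec(r).as_matrix(); T[:3,3]=p; Ti=np.linalg.inv(T@np.array(k['hand_eye']))
    g=np.array([[-70,-70],[70,-70],[70,70],[-70,70]],float); px=[]
    for q in g:
        c=(Ti@np.r_[cfw([*q,z]),1])[:3]; c=K@c; px.append(c[:2]/c[2])
    H=cv2.getPerspectiveTransform(np.float32(px),np.float32((g+70)*4))
    return cv2.warpPerspective(cv2.cvtColor(cv2.imread(f'pics/{name}.png'),cv2.COLOR_BGR2GRAY),H,(560,560)), cv2.warpPerspective(np.full((384,512),255,np.uint8),H,(560,560))
def polar(i,c): return cv2.warpPolar(i,(260,1440),c,260,cv2.WARP_POLAR_LINEAR)[:,172:244].astype(float)
def compare(a,b,z=48,lo=-70,hi=-10):
    (A,ma),(B,mb)=rect(a,z),rect(b,z); best=(-9,)
    for dx in range(-16,17,2):
        for dy in range(-16,17,2):
            PA=polar(A,(280,280)); PB=polar(B,(280+dx,280+dy))
            i=np.arange(int((lo+360)*4),int((hi+360)*4))%1440
            for s in range(-40,41):
                u=PA[i].ravel(); v=PB[(i+s)%1440].ravel(); c=np.corrcoef(u,v)[0,1]
                if c>best[0]: best=(c,s/4,dx/4,dy/4)
    print(a,b,best)
if __name__=='__main__':
    compare('wrist7','wrist8'); compare('wrist6','wrist7'); 
    cv2.imwrite('pics/rect.png',np.hstack([rect(n,48)[0] for n in ('wrist7','wrist8')])[::2,::2])
E
time python3 rot.py
```

```text
wrist7 wrist8 (np.float64(0.7791866029121188), -10.0, -4.0, 4.0)
wrist6 wrist7 (np.float64(0.7327449911997064), -1.25, -4.0, 4.0)
real	0m19.696s
user	0m21.807s
sys	0m6.271s
```

```bash
python3 - <<'E'
from rot import *
A=[rect(n,48)[0] for n in ('wrist7','wrist8')]
cv2.imwrite('pics/rect.png',np.hstack([cv2.resize(cv2.flip(a,0),(400,400)) for a in A]))
E
```

```text
(no output)
```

View pics/rect.png

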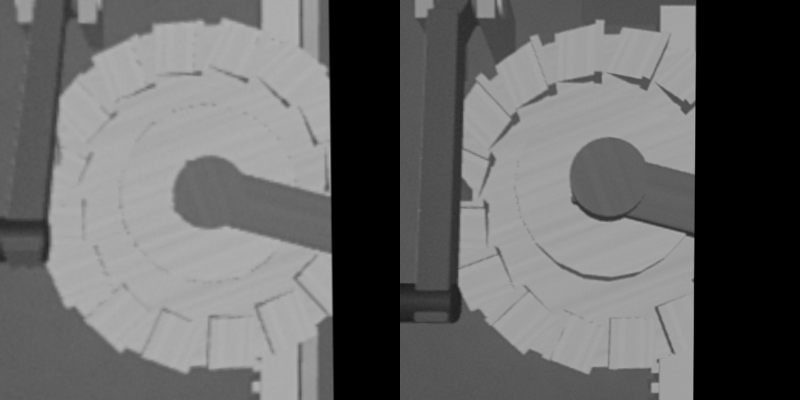

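The rectified tooth steps agree within about 1°: the bottom step is at x≈207 and 209. Losing contact would take about 2.8° of forward slip, so the wheel has stayed on the stop. The nose sits near a tooth crest. Now I press it down lightly.

arm_command([
  [[0.0004, 0, 0, 0, -0.3, 0.3, 0.008], [0.0004, 0, 0, 0, 0, 0, 0.008]],
])

```text
t: 20.6
tool_pos: [0.502, -0.1594, 0.0529]
tool_rot: [2.049, 0.319, -2.074]
contact_force: [-4.2, 3.9, 6.9]
opening: 0.0105
```

```bash
python3 - <<'E'
from h import *
st()
E
```

```text
t 20.6 tcpCF [-87.8 -37.   52.9] F CF [-2.81  4.97  6.91] yang -90.3 x [-0.011  0.007 -1.   ] op 0.0105 q [-0.45  0.01  1.97 -0.    1.17  0.82]
```

arm_command([
  [[0, 0, 0, 0, 0, 0, 0.008], [0, 0, 0, 0, 0, 0, 0.008]],
])

```text
t: 20.77
tool_pos: [0.5019, -0.1594, 0.0529]
tool_rot: [2.048, 0.319, -2.074]
contact_force: [-2.8, 2.0, 4.1]
opening: 0.0115
```

```bash
python3 - <<'E'
from h import *
st()
E
```

```text
t 20.77 tcpCF [-87.8 -37.   52.9] F CF [-2.04  2.72  4.11] yang -90.3 x [-0.011  0.007 -1.   ] op 0.0115 q [-0.45  0.01  1.97 -0.    1.17  0.82]
```

The steady press is 4.1 N. I release and withdraw upward.

arm_command([
  [[0, 0, 0, 0, 0, 0, 0.016], [0, 0, 0, 0, 0, 0, 0.028], [0, 0, 0, 0, 0, 0, 0.04], [0, 0, 0, 0, 0, 0, 0.04], [-0.008, 0, 0, 0, 0, 0, 0.04], [-0.012, 0, 0, 0, 0, 0, 0.04], [-0.02, 0, 0, 0, 0, 0, 0.04], [-0.025, 0, 0, 0, 0, 0, 0.04], [-0.025, 0, 0, 0, 0, 0, 0.04], [-0.025, 0, 0, 0, 0, 0, 0.04], [0, 0, 0, 0, 0, 0, 0.04]],
])

```text
t: 21.68
tool_pos: [0.504, -0.1619, 0.1762]
tool_rot: [2.05, 0.31, -2.067]
contact_force: [0.7, -0.6, 1.6]
opening: 0.0402
```

```bash
python3 - <<'E'
from h import *
st(); o=ctrl.get_obs(); save('wrist','wrist9'); print(np.round(o['tool_pos'],4),np.round(o['tool_rot'],4))
for t in ('tail_end','knob_grip','pawl_nose','pawl_grip','pawl'): print(t,[(wcf(p).round(1),c) for p,c in find('wrist',t)])
import rot
rot.poses['wrist9']=(o['tool_pos'],o['tool_rot'])
im=rot.rect('wrist9',48)[0]; b=cv2.imread('pics/wrist9.png')
L=np.hstack([cv2.resize(cv2.flip(x,0),(400,400)) for x in (rot.rect('wrist7',48)[0],im)])
L=cv2.cvtColor(L,cv2.COLOR_GRAY2BGR)
cv2.imwrite('pics/fin.png',L)
E
```

```text
t 21.68 tcpCF [-86.5 -40.  176.2] F CF [ 0.5  -0.76  1.56] yang -90.3 x [-0.008 -0.001 -1.   ] op 0.0402 q [-0.45 -0.13  1.89 -0.01  1.39  0.82]
[ 0.504  -0.1619  0.1762] [ 2.0501  0.3104 -2.0668]
tail_end [(array([  29.2, -116.8,   16. ]), 0.86)]
knob_grip [(array([-2.7,  8.5, -5.7]), 0.52)]
pawl_nose [(array([-54.2,   2.8,  41.8]), 0.62)]
pawl_grip [(array([-53.9,   4.1,  39. ]), 0.7), (array([-89.3, -31.9,  58. ]), 0.64)]
pawl [(array([-51.8,  75.7,  35.3]), 0.91)]
```

View pics/wrist9.png

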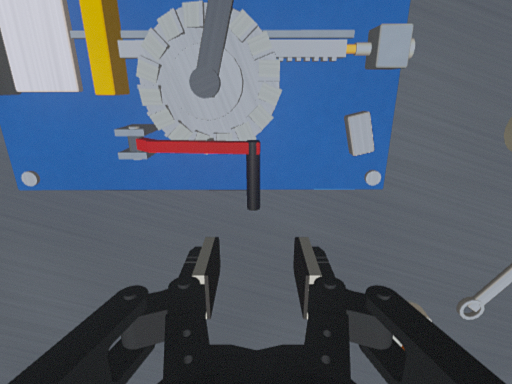

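View pics/fin.png

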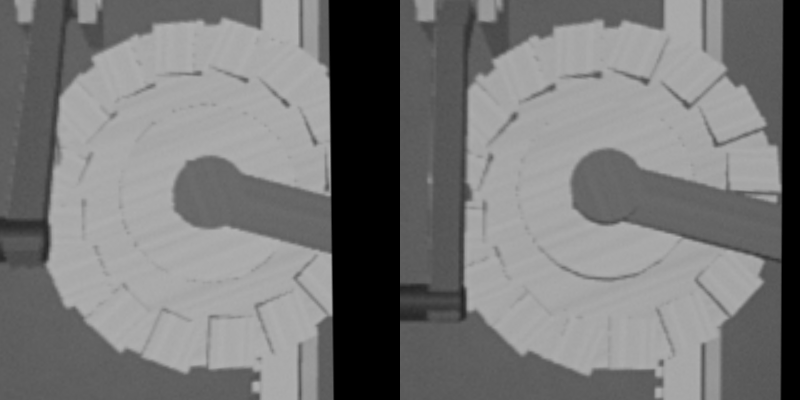

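```bash
python3 -c "
from station import finish_job
print(finish_job())"
```

```text
the job is handed in; nothing more can be done
None
```

I opened the clamp and handed the job in at about 22 s of the 72 s allowed, but the first touch-down of the pawl was harder than asked. The jaw is against its stop and the pawl is back on the teeth.

- **Pawl lifted:** I raised it about 0.6 rad by its handle (0.35 rad needed), and it stayed up on its own.
- **Wheel wound:** I wound the wheel backward by the knob, about 1.2 to 1.3 rad. It met the stop near the end, and I held a steady push of 12.4–13.5 N for about 0.9 s. I then eased off gradually.
- **Pawl lowered:** I led it down onto the teeth and left it with a steady 4 N press, then let go and moved the hand clear.

**What went wrong:** the first contact of the pawl with the teeth was firmer than intended. It read about 16 N at the handle, then 11 N, for roughly a fifth of a second. The next touch briefly read 6.9 N before settling to 4 N.

**Last checks:**
- Pictures from before and after the pawl came down show the crank and tooth edges agreeing within about 1°. By my estimate, it would take about 2.8° of forward slip to lose the stop.
- The rack's tail still shows touching the brass tip, and everything else visible in the last picture is where it lay. I did not check the carton, brush and beaker at the end.
- The nose sits near a tooth crest. I judged that from the pictures and the handle height, not from a precise measurement.
- One automatic angle comparison gave unusable results, so I compared the pictures by eye instead.

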